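Set the washed vacuum parts out to dry

TASK

Take apart the pile of washed vacuum cleaner parts on the upturned wooden crate and set each out to dry: the flat pleated filter in the shallow slatted crate, the clear dust bin, still upside down, in the white drip tray, the brush roll between the pegs of the wooden rest, midway along it, and the round cartridge in the small steel dish. Each must lie level and fully home, lengthwise as its place is. Tip nothing over, and leave the steel bowl and the jar alone.

Things in the scene. Friction and masses are not known exactly. Their poses are not given: they have to be found in the camera images.
- filter: grey pleated panel filter, a solid slab 180 x 64 x 34 mm (x, y, z), 0.15 kg, bottom piece of the pile. Lies on an upturned wooden crate (fixed, 200 x 130 mm, 60 mm high, centred and aligned with it within 6 mm, 0.1 rad). The dust bin stands on its -x half, the cartridge on its +x end. Origin: centre of its underside, z up, x along its length. Pinch across y at its middle once bare.
- dust_bin: clear plastic dust bin standing upside down: a hollow box closed on top, 92 x 56 x 50 mm (x, y, z), 0.18 kg, with a thin grey band at its foot. It stands on the filter, with the brush roll on its flat top. Origin at the centre of its underside, z up, x along its length. Pinch it across y.
- brush_roll: white brush roll lying on its two square end blocks: 86 mm long along x, end blocks 12 x 34 x 34 mm, between them a 64 mm long round drum, 32 mm diameter, axis 17 mm above the underside; 0.09 kg. Lies on the dust bin. Origin: middle of its length on the underside, z up. Pinch the drum across y at its middle.
- cartridge: round pleated filter cartridge with black end caps, an upright cylinder of 44 mm diameter and 40 mm height, 0.06 kg, standing on the filter beside the dust bin, with 28 to 46 mm between them. Origin at the centre of its underside, z up along its axis; its yaw means nothing. Pinch it across the width of the filter (the filter's y).
- crate: place of the filter: a very shallow slatted wooden crate, fixed on the counter, outside 216 x 100 mm (x, y), inside 200 x 84 mm, floor 6 mm thick, rim 14 mm above the counter. Origin at the centre of its underside, x along its length.
- drip_tray: place of the dust bin: a white plastic drip tray, fixed on the counter, outside 120 x 84 mm (x, y), inside 112 x 76 mm, floor 4 mm thick, rim 12 mm above the counter. Origin at the centre of its underside, x along its length.
- peg_rest: place of the brush roll: a wooden board 110 x 80 x 10 mm (x, y, z), fixed on the counter, with four upright pegs of 8 mm diameter, rising 16 mm above the board, at x = +-28 mm, y = +-31 mm (54 mm clear between the two rows). The roll lies on the board between the rows, along x. Origin at the centre of its underside.
- dish: place of the cartridge: a small round stainless steel dish, fixed on the counter, 72 mm outside and 64 mm inside diameter, floor 4 mm thick, rim 12 mm above the counter. Origin at the centre of its underside.
- bowl: stainless steel bowl, 130 mm wide and 55 mm high, loose on the counter; leave it alone. Origin at the centre of its underside.
- jar: closed white jar with a wooden cap, 68 mm diameter, 100 mm high, loose on the counter; leave it alone. Origin at the centre of its underside.
There are look-alikes about, which are no part of the job. Of the things shaped like the brush_roll, the white one is meant.

How it is judged (in metres and radians):
At the end, for the whole second after the job is handed in: Filter in crate, upside-down dust bin in drip tray, roll on peg rest, cartridge in dish: each underside within 4 mm of its floor, within 15 mm (roll 14) of the place's centre in x and y, level to 0.08 rad, the long ones within 0.3 rad of the place's length, at rest (x of filter in the frame of crate between -0.015 and 0.015 m and y of filter in the frame of crate between -0.015 and 0.015 m and z of filter in the frame of crate between 0.002 and 0.01 m and angle between each of filter, dust_bin, brush_roll, cartridge's own z axis and vertical below 0.08 rad and linear speed of each of filter, dust_bin, brush_roll, cartridge below 0.02 m/s and angular speed of each of filter, dust_bin, brush_roll, cartridge below 0.2 rad/s and angle between the x axis of filter and the x axis of crate, either way round below 0.3 rad and x of dust_bin in the frame of drip_tray between -0.015 and 0.015 m and y of dust_bin in the frame of drip_tray between -0.015 and 0.015 m and z of dust_bin in the frame of drip_tray between 0 and 0.008 m and angle between the x axis of dust_bin and the x axis of drip_tray, either way round below 0.3 rad and x of brush_roll in the frame of peg_rest between -0.014 and 0.014 m and y of brush_roll in the frame of peg_rest between -0.014 and 0.014 m and z of brush_roll in the frame of peg_rest between 0.006 and 0.014 m and angle between the x axis of brush_roll and the x axis of peg_rest, either way round below 0.3 rad and x of cartridge in the frame of dish between -0.015 and 0.015 m and y of cartridge in the frame of dish between -0.015 and 0.015 m and z of cartridge in the frame of dish between 0 and 0.008 m); the robot touches nothing.
It fails at once if a piece of the pile is tipped by more than 0.6 rad (angle between any of filter, dust_bin, brush_roll, cartridge's own z axis and vertical above 0.6 rad).
It fails at once if the bowl or the jar is moved more than 20 mm (distance of any of bowl, jar from where it was at the start of the episode above 0.02 m).
It also fails if it takes over 128 s, if anything falls off the work surface, if the arm or the gripper's body presses on something with over 40 N, if the wrist force passes 120 N, or if a joint passes its speed limit or range.

ROBOT

A 6-joint arm with a two-finger parallel gripper is mounted at the origin on the work surface. World frame = base frame: x ahead of the robot, y to its left, z up, the work surface at z = 0. Lengths are in mm, angles in degrees, forces in N, time in s.
With the tool pointing down it reaches from about 300 to 850 mm from the base axis. Payload 4.2 kg.
Tool frame: the origin (TCP) lies at the very end of the fingers, on their centre line; the grasp point (between the pads) lies 19 mm behind it; z points along the fingers, y is the line along which they close (so a half turn about z gives the same grasp; the last joint's range is limited). The gripper opens to 91 mm and grips with 3 to 60 N. Pads are 32 mm wide; open, the fingers measure 118 mm over their backs; the gripper's body (76 mm by 178 mm) begins 60 mm behind the grasp point.
Start: joints at [-74.542, 18.312, 89.639, -0, 72.044, -1.146], TCP at [164.315, -551.039, 213.976] pointing down, gripper open.
Joint ranges: [-177.97, 177.97], [-48.28, 115.42], [12.27, 149.76], [-77.06, 257.06], [2.81, 150.46], [-146.56, 146.56]. Speed limits (degrees/s): [147.25, 147.25, 180, 180, 180, 180].

INTERFACE

Orientations are given as [roll, pitch, yaw] about the fixed x, y, z axes, in that order (R = Rz(yaw) Ry(pitch) Rx(roll)).
In Python, from workcell import env, eyes gives the robot as it stands.
- The arm moves only by the tool send_rows, never from a script. Its argument "targets" is text: rows parted by semicolons, each of 7 numbers parted by spaces: the shift along the tool's x, y, z in m, then the turn, a rotation vector about the tool's x, y, z in degrees, then the opening in per cent of the stroke, from 0 (shut) to 100 (fully open). A call has 1 to 12 rows; each row is the pose to reach, as a shift and turn from the pose commanded when the call began, along the tool's axes at that moment; what a row does not reach only later rows make up. A row lasts 1/12 s, in which the tool goes at most 41.7 mm and 7.16 degrees, less where a joint would pass 70% of its speed; a pose out of reach is approached as far as the arm can. A call with a gripper value outside its range is refused whole. The fingers move at their own pace and stop on an object; "grip_force" is the grip in N (left out, the last holds). Time passes only in rows, so rows that repeat a pose let the fingers close. It gives the time, the measured TCP pose, the force, the opening and the grip force at its end, in the units of the state.
- env.state(): the state, without advancing time (a new reading comes with each control period).
- eyes.grab_frame(name): name is "scene" or "top" or "wrist"; returns a dict with "image" (480x640x3 uint8, blue, green, red), "fovy" (degrees; the focal length in pixels is half the picture's height over the tangent of half this angle, whatever the lens; pixels are square), "cx", "cy" (the principal point, pixels), "eye" and "attitude" of the camera in the world. Camera axes: x right, y up, looking along -z (the intrinsics and any distortion apply to the point x, -y, -z); pixel columns grow to the right and rows downward; lengths in mm; the calibration is good to about 2 mm. A picture is of the moment at which its call begins. There is no depth.
- env.job_done(): hands the job in; it is judged then, once.
The state is a dict: "time_s": time; "qpos": joint angles; "qvel": joint speeds; "effort": joint torques, N m; "ee_pos": TCP position; "ee_rot": TCP orientation; "force": force on the tool from outside, world axes, zero at the start; "torque": the same for the moment, N m; "gripper_width": finger opening in mm; "gripper_force": force on a finger pad.
Only numpy, scipy, OpenCV 4.12 (cv2) and the standard library are available. Lean on these libraries where they do the work, as an engineer would, in place of code of your own. Each camera call takes 0.05 s, during which the arm holds its last target. There are 200 camera calls.

## Working session

There is one attempt and no reset: what is moved stays moved. The work goes in short steps, Python scripts to look and compute and a tool call to move; the robot and the scene stay as the last step left them, time stands still between calls to the robot, and variables do not carry over. Pictures are saved under pics/ and viewed, at most 14 in all, crops included, and the job is handed in when it is done.

Besides the shell and the picture viewer there is one more tool, called after "Call:" in YAML: its name, and indented under it one key for each argument. send_rows: Moves the arm, as the interface text tells. Its arguments: {"type":"object","properties":{"targets":{"type":"string"},"grip_force":{"type":"number"}},"required":["targets"]}

```bash
mkdir -p pics; ls; python3 - <<'E'
from workcell import env, eyes
import cv2
for n in ("scene","top"):
    f=eyes.grab_frame(n); cv2.imwrite(f"pics/{n}0.png",f["image"]); print(n,{k:f[k] for k in f if k!="image"})
print(env.state())
E
```

```text
pics
scene {'fovy': 54.22972947429923, 'cx': 321.6118787026201, 'cy': 235.80250104366417, 'eye': array([1380.55469669,   87.21269067,  919.57974508]), 'attitude': array([45.56696122,  0.41913409, 93.45439965])}
top {'fovy': 44.20111906877462, 'cx': 328.8572667203463, 'cy': 242.7981212421259, 'eye': array([ 252.78951095,   49.61630993, 1539.00371467]), 'attitude': array([ 11.55704955,  -0.31490975, -89.27747551])}
{'time_s': 0.1, 'qpos': array([-7.45403069e+01,  1.83486535e+01,  8.96996337e+01,  9.55320396e-04,
        7.20425699e+01, -1.14429534e+00]), 'qvel': array([-0.02462907, -0.01731434, -0.16685512,  0.06626437, -0.04834083,
        0.02914797]), 'effort': array([ 5.55838487e-04, -4.13332987e+01, -2.32509273e+01,  7.28616770e-02,
        4.22500062e-02, -4.90232367e-05]), 'ee_pos': array([ 164.21197801, -550.58878712,  213.19609642]), 'ee_rot': array([-1.79909179e+02, -2.72258522e-03,  1.66036910e+01]), 'force': array([-0.38018451, -0.5645079 , -0.01578749]), 'torque': array([-0.01496855, -0.04442156,  0.01428471]), 'gripper_force': 0.0, 'gripper_width': 90.99740180077055}
```

View pics/scene0.png

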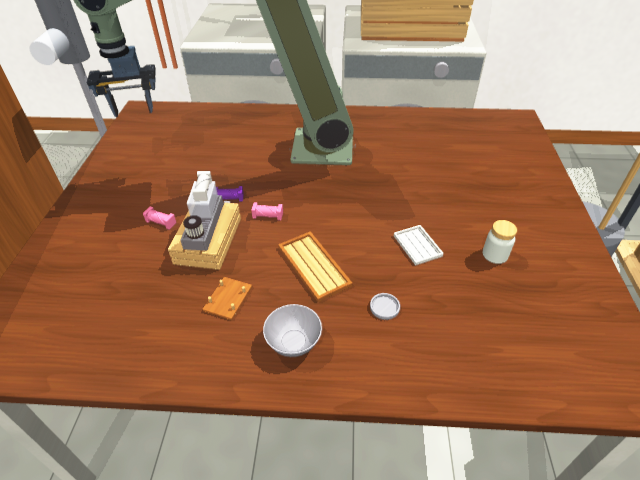

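View pics/top0.png

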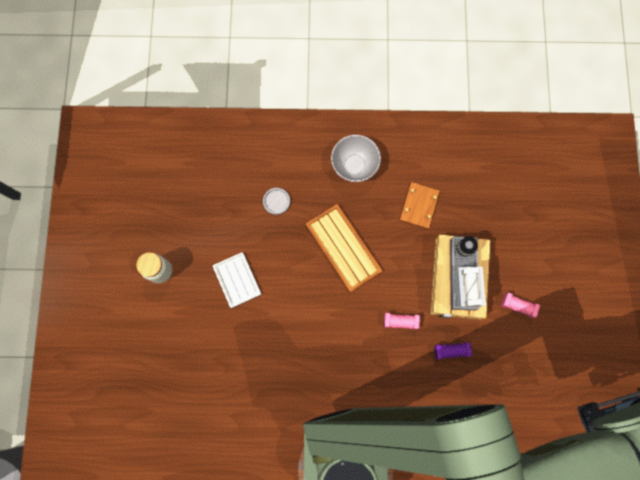

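The scene picture shows the pile at about (207,230), peg rest (228,297), crate (315,265), tray (418,244), dish (385,306), bowl (293,331) and jar (499,241). In the top picture the pile is at (462,275), peg rest (420,205), crate (343,247), tray (237,279) and dish (277,201).

```bash
cat > h.py <<'E'
from workcell import env, eyes
import cv2, numpy as np
from scipy.spatial.transform import Rotation as R
def cam(f):
    return (240/np.tan(np.radians(f["fovy"]/2)), R.from_euler('xyz',f["attitude"],degrees=True).as_matrix())
def cast(f,uv,z):
    F,M=cam(f); uv=np.atleast_2d(uv).astype(float)
    d=np.c_[(uv[:,0]-f["cx"])/F,-(uv[:,1]-f["cy"])/F,-np.ones(len(uv))]@M.T
    return (f["eye"]+d*((z-f["eye"][2])/d[:,2])[:,None])[:,:2]
def proj(f,P):
    F,M=cam(f); c=(np.atleast_2d(P)-f["eye"])@M
    return np.c_[f["cx"]+F*c[:,0]/-c[:,2], f["cy"]-F*c[:,1]/-c[:,2]]
def rect(f,mask,z):
    c=max(cv2.findContours(mask.astype(np.uint8),cv2.RETR_EXTERNAL,cv2.CHAIN_APPROX_NONE)[0],key=cv2.contourArea)
    p=cast(f,c[:,0],z).astype(np.float32); b=cv2.boxPoints(cv2.minAreaRect(p)); e0,e1=b[1]-b[0],b[2]-b[1]
    e=e0 if np.hypot(*e0)>np.hypot(*e1) else e1
    return b.mean(0).round(1),sorted([np.hypot(*e0).round(1),np.hypot(*e1).round(1)]),round(float(np.degrees(np.arctan2(e[1],e[0]))%180),1),c
E
python3 - <<'E'
from h import *
out=[]
S={"top":{"crate":(300,195,390,300,14),"tray":(205,245,270,315,12),"dish":(258,182,297,221,12),"peg":(395,178,445,232,10),"pile":(422,228,500,325,60)},
"scene":{"crate":(272,228,358,303,14),"tray":(386,220,450,270,12),"dish":(364,288,406,325,12),"peg":(197,270,258,324,10)}}
for n in S:
    f=eyes.grab_frame(n); im=f["image"]; im2=im.copy()
    lab=cv2.cvtColor(im,cv2.COLOR_BGR2LAB).astype(int)
    for k,(a,b,c,d,z) in S[n].items():
        sub=lab[b:d,a:c]; bg=np.median(np.r_[sub[0],sub[-1],sub[:,0],sub[:,-1]],0)
        m=np.zeros(im.shape[:2],np.uint8); w=sub-bg
        m[b:d,a:c]=(np.maximum(w[...,0],0)*.7+np.hypot(w[...,1],w[...,2])*(w[...,0]>-5))>22
        m=cv2.morphologyEx(m,cv2.MORPH_OPEN,np.ones((3,3)))
        r=rect(f,m,z); print(n,k,r[:3]); cv2.drawContours(im2,[r[3]],-1,(0,255,0),1)
    cr=im2[145:325,200:500] if n=="top" else im2[165:330,135:455]
    out.append(cv2.resize(cr,(800,int(cr.shape[0]*800/cr.shape[1])),interpolation=cv2.INTER_CUBIC))
cv2.imwrite("pics/a1.png",out[0]);cv2.imwrite("pics/a2.png",out[1])
f=eyes.grab_frame("wrist");print({k:f[k] for k in f if k!="image"})
E
```

```text
top crate (array([554.5,   7.3], dtype=float32), [np.float32(101.4), np.float32(217.0)], 33.7)
top tray (array([464.7, 285.2], dtype=float32), [np.float32(90.9), np.float32(128.1)], 25.7)
top dish (array([678.8, 188. ], dtype=float32), [np.float32(74.8), np.float32(75.1)], 90.8)
top peg (array([ 673.3, -196.5], dtype=float32), [np.float32(81.1), np.float32(111.8)], 163.2)
top pile (array([ 472.5, -287.6], dtype=float32), [np.float32(142.3), np.float32(211.7)], 174.3)
scene crate (array([558.2,   9.5], dtype=float32), [np.float32(101.5), np.float32(218.7)], 33.7)
scene tray (array([473.5, 286.7], dtype=float32), [np.float32(93.5), np.float32(132.2)], 25.5)
scene dish (array([686.4, 191.1], dtype=float32), [np.float32(72.7), np.float32(74.4)], 3.1)
scene peg (array([ 678.2, -196.2], dtype=float32), [np.float32(85.0), np.float32(110.2)], 163.1)
{'fovy': 64.36380434174436, 'cx': 319.58047951981615, 'cy': 245.41810960324233, 'eye': array([ 237.23498281, -528.6323769 ,  383.82370011]), 'attitude': array([-1.57123372e+01, -8.95680516e-03, -7.34582689e+01])}
```

View pics/a1.png

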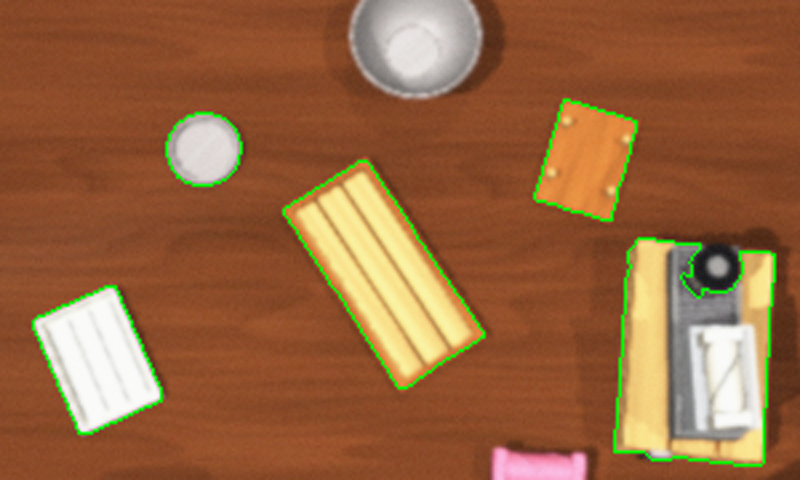

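View pics/a2.png

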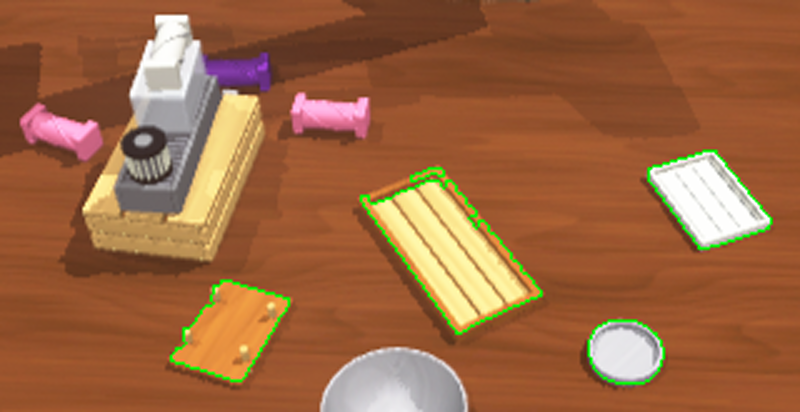

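The crops confirm that the outlines fit the places. The pile has the cartridge towards +x and the roll at about (471,286) in the full top picture. I'll move the wrist camera above the pile.

Call:
send_rows:
  targets: "0.03 -0.015 -0.04 0 0 2 100;0.36 -0.16 -0.127 0 0 21 100;0.36 -0.16 -0.127 0 0 21 100;0.36 -0.16 -0.127 0 0 21 100;0.36 -0.16 -0.127 0 0 21 100;0.36 -0.16 -0.127 0 0 21 100;0.36 -0.16 -0.127 0 0 21 100;0.36 -0.16 -0.127 0 0 21 100;0.36 -0.16 -0.127 0 0 21 100;0.36 -0.16 -0.127 0 0 21 100;0.36 -0.16 -0.127 0 0 21 100;0.36 -0.16 -0.127 0 0 21 100"
  grip_force: 20

```text
time_s: 1.25
ee_pos: [465.6, -293.2, 341.4]
ee_rot: [180.0, -0.1, -4.1]
force: [-0.5, -0.1, -0.2]
gripper_width: 91.3
gripper_force: 0.0
```

Call:
send_rows:
  targets: "0 0 0 0 0 0 100;0 0 0 0 0 0 100;0 0 0 0 0 0 100"

```text
time_s: 1.5
ee_pos: [462.2, -295.8, 340.4]
ee_rot: [-180.0, 0.1, -4.5]
force: [-0.2, -0.1, -0.3]
gripper_width: 91.3
gripper_force: 0.0
```

```bash
python3 - <<'E'
from h import *
f=eyes.grab_frame("wrist"); cv2.imwrite("pics/w1.png",f["image"]); np.save("pics/w1.npy",f,allow_pickle=True)
print({k:f[k] for k in f if k!="image"}); print(env.state()["ee_pos"],env.state()["ee_rot"])
E
```

```text
{'fovy': 64.36380434174436, 'cx': 319.58047951981615, 'cy': 245.41810960324233, 'eye': array([ 538.33486274, -301.37679451,  510.70742268]), 'attitude': array([-1.57611833e+01, -8.13453937e-02, -9.45829598e+01])}
[ 462.3110934  -295.84452284  340.55319144] [-1.79995995e+02  6.00488937e-02 -4.52571047e+00]
```

View pics/w1.png

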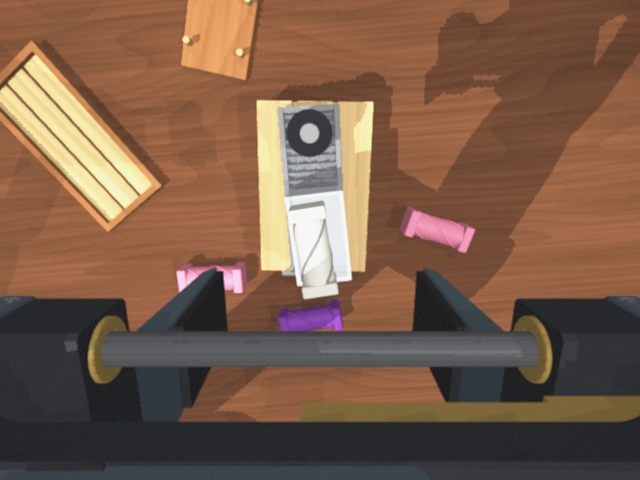

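Wrist view: cartridge top at (310,132), bin top around (290–350, 192–282), roll from the block at (308,209) to the block at (319,291). The fingers are below at rows 270–400. I'll zoom in to get exact corners.

```bash
python3 - <<'E'
import cv2
im=cv2.imread("pics/w1.png")[90:305,250:380]
im=cv2.convertScaleAbs(im,alpha=0.9,beta=-20)
im=cv2.resize(im,None,fx=2.75,fy=2.75,interpolation=cv2.INTER_CUBIC)
g=cv2.imread("pics/w1.png")[185:305,270:370]; 
g=cv2.resize(g,None,fx=4,fy=4,interpolation=cv2.INTER_CUBIC)
g=cv2.LUT(g,(((__import__('numpy').arange(256)/255.)**3)*255).astype('uint8'))
h=max(im.shape[0],g.shape[0]); pad=lambda a:cv2.copyMakeBorder(a,0,h-a.shape[0],0,0,cv2.BORDER_CONSTANT)
cv2.imwrite("pics/w1c.png",cv2.hconcat([pad(im),pad(g)])); print(im.shape,g.shape)
E
```

```text
(591, 358, 3) (480, 400, 3)
```

View pics/w1c.png

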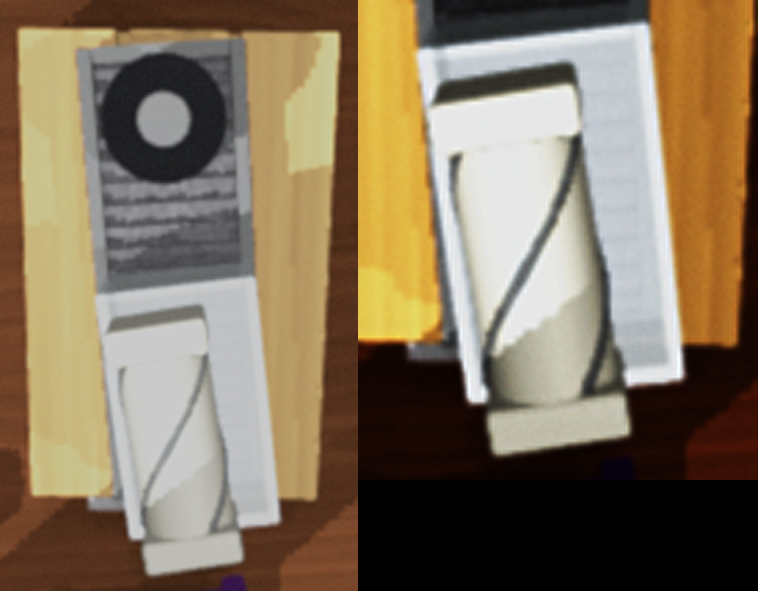

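The crop gives pixel corners for the roll top (z=178), bin top (z=144), filter top (z=94) and the cartridge centre (z=134).

```bash
python3 - <<'E'
from h import *
f=np.load("pics/w1.npy",allow_pickle=True).item()
Q={"roll":([(288.5,211),(325,205.5),(338,293.5),(304,298.75)],178),"bin":([(285,196.5),(343,191),(351.75,280),(298,286)],144),
"filt":([(278.4,107.5),(339,104.5),(343,190),(282,275.5)],94),"cart":([(309.3,132.9)],134)}
for k,(p,z) in Q.items():
    w=cast(f,p,z); print(k,w.round(1).tolist(),"c",w.mean(0).round(1))
    if len(w)>1:
        d=(w[1]+w[0]-w[2]-w[3])/2; print(" L",np.hypot(*d).round(1),"yaw",np.degrees(np.arctan2(d[1],d[0])).round(1),"W",np.hypot(*(w[1]-w[0])).round(1),np.hypot(*(w[2]-w[3])).round(1))
t=cast(eyes.grab_frame("top"),[(471,286)],178);print("top roll",t)
E
```

```text
roll [[478.4, -269.5], [480.7, -302.0], [396.5, -307.9], [393.7, -275.5]] c [ 437.3 -288.7]
 L 84.6 yaw 4.0 W 32.6 32.5
bin [[486.6, -264.3], [487.5, -320.4], [395.7, -323.6], [393.6, -268.0]] c [ 440.9 -294.1]
 L 92.4 yaw 2.1 W 56.1 55.6
filt [[571.6, -262.1], [569.5, -324.5], [481.6, -323.0], [388.4, -246.2]] c [ 502.8 -289. ]
 L 135.8 yaw -3.7 W 62.5 120.8
cart [[543.5, -292.6]] c [ 543.5 -292.6]
top roll [[ 433.45737273 -285.23413398]]
```

```bash
cat >> h.py <<'E'
def mv(x,y,z,yaw):
    s=env.state(); r=R.from_euler('xyz',s["ee_rot"],degrees=True)
    g=R.from_euler('xyz',[180,0,yaw],degrees=True)
    print((r.inv().apply(np.array([x,y,z])-s["ee_pos"])/1000).round(4),(r.inv()*g).as_rotvec(degrees=True).round(1))
E
python3 -c "
from h import *
mv(437.3,-288.7,240,4);mv(437.3,-288.7,148,4)"
```

```text
[-0.0255 -0.0051  0.1007] [-0.   0.  -8.5]
[-0.0255 -0.0051  0.1927] [-0.   0.  -8.5]
```

Call:
send_rows:
  targets: "-0.0255 -0.005 0.03 0 0 -7 100;-0.0255 -0.005 0.07 0 0 -8.5 100;-0.0255 -0.005 0.11 0 0 -8.5 100;-0.0255 -0.005 0.14 0 0 -8.5 100;-0.0255 -0.005 0.165 0 0 -8.5 100;-0.0255 -0.005 0.18 0 0 -8.5 100;-0.0255 -0.005 0.187 0 0 -8.5 100;-0.0255 -0.005 0.192 0 0 -8.5 100;-0.0255 -0.005 0.192 0 0 -8.5 100;-0.0255 -0.005 0.192 0 0 -8.5 100;-0.0255 -0.005 0.192 0 0 -8.5 100"

```text
time_s: 2.52
ee_pos: [439.2, -288.5, 150.2]
ee_rot: [179.9, -0.1, 4.1]
force: [-0.1, -0.7, -0.2]
gripper_width: 91.2
gripper_force: 0.0
```

Call:
send_rows:
  targets: "0 0 0 0 0 0 30;0 0 0 0 0 0 30;0 0 0 0 0 0 30;0 0 0 0 0 0 25;0 0 0 0 0 0 25;0 0 0 0 0 0 25;0 0 0 0 0 0 25;0 0 0 0 0 0 25;0 0 0 0 0 0 25"
  grip_force: 12

```text
time_s: 3.27
ee_pos: [438.5, -287.8, 148.9]
ee_rot: [-180.0, 0.0, 4.1]
force: [0.3, -0.5, 0.8]
gripper_width: 34.4
gripper_force: 0.0
```

Call:
send_rows:
  targets: "0 0 0 0 0 0 15;0 0 0 0 0 0 15;0 0 0 0 0 0 15;0 0 0 0 0 0 15;0 0 0 0 0 0 15"

```text
time_s: 3.68
ee_pos: [438.5, -287.9, 148.9]
ee_rot: [180.0, 0.0, 4.1]
force: [-0.7, -0.2, -0.3]
gripper_width: 31.6
gripper_force: 12.0
```

```bash
python3 -c "
from h import *
print(env.state()['gripper_width'],env.state()['gripper_force'])
mv(437.3,-288.7,300,4);mv(674,-196.3,300,-16.8)"
```

```text
31.645505779412588 11.968410015106201
[-0.0013  0.0007 -0.1511] [0.  0.  0.1]
[ 0.2414 -0.0745 -0.1511] [ 0.   0.  20.9]
```

```bash
python3 -c "
from h import *
mv(607,-176,260,-16.8)"
```

```text
[ 0.176  -0.0995 -0.1111] [ 0.   0.  20.9]
```

Call:
send_rows:
  targets: "0 0 -0.02 0 0 0 15;0 0 -0.05 0 0 0 15;0 0 -0.08 0 0 0 15;0 0 -0.12 0 0 0 15;0.03 -0.02 -0.12 0 0 6 15;0.06 -0.04 -0.11 0 0 12 15;0.1 -0.07 -0.11 0 0 18 15;0.13 -0.1 -0.11 0 0 20.9 15;0.16 -0.124 -0.11 0 0 20.9 15;0.16 -0.124 -0.11 0 0 20.9 15;0.16 -0.124 -0.11 0 0 20.9 15;0.16 -0.124 -0.11 0 0 20.9 15"

```text
time_s: 4.68
ee_pos: [588.8, -152.8, 258.4]
ee_rot: [179.9, 0.1, -16.7]
force: [-0.0, -0.2, -0.7]
gripper_width: 31.6
gripper_force: 12.0
```

```bash
python3 - <<'E'
from h import *
s=env.state();print(s["ee_pos"],s["ee_rot"],s["gripper_width"])
f=eyes.grab_frame("wrist"); cv2.imwrite("pics/w2.png",f["image"]); np.save("pics/w2.npy",f,allow_pickle=True)
E
```

```text
[ 588.76067755 -152.84539005  258.36279062] [ 1.79939903e+02  8.99797337e-02 -1.67377410e+01] 31.592552196260414
```

View pics/w2.png

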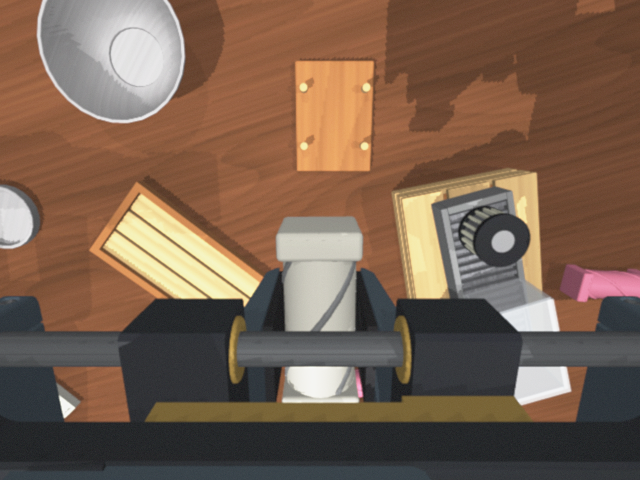

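The roll is held level. The peg rest corners are at (295,61), (374,60), (372,171), (297,171) and the pegs at (304,87), (366,87), (304,146), (365,146).

```bash
python3 - <<'E'
from h import *
f=np.load("pics/w2.npy",allow_pickle=True).item()
for p,z in (([(295,61),(374,60),(372,171),(297,171)],10),([(304,87),(366,87),(365,146),(304,146)],26)):
    w=cast(f,p,z); d=(w[0]+w[1]-w[2]-w[3])/2; print(w.mean(0),np.hypot(*d),np.degrees(np.arctan2(d[1],d[0])))
w=w.mean(0); mv(w[0],w[1],100,-16.8); mv(w[0],w[1],16,-16.8)
E
```

```text
[ 676.36897721 -195.89646329] 109.18642782720492 -16.183343062137343
[ 676.40792147 -195.49547119] 56.06830113403565 -16.69176471648532
[0.0966 0.0146 0.1585] [ 0.1  0.1 -0. ]
[0.0967 0.0145 0.2425] [ 0.1  0.1 -0. ]
```

Call:
send_rows:
  targets: "0.035 0.005 0.02 0 0 0 15;0.07 0.01 0.05 0 0 0 15;0.097 0.0145 0.09 0 0 0 15;0.097 0.0145 0.13 0 0 0 15;0.097 0.0145 0.165 0 0 0 15;0.097 0.0145 0.19 0 0 0 15;0.097 0.0145 0.208 0 0 0 15;0.097 0.0145 0.222 0 0 0 15;0.097 0.0145 0.232 0 0 0 15;0.097 0.0145 0.237 0 0 0 15;0.097 0.0145 0.239 0 0 0 15;0.097 0.0145 0.24 0 0 0 15"

```text
time_s: 5.73
ee_pos: [678.1, -195.5, 19.7]
ee_rot: [180.0, -0.1, -16.8]
force: [0.4, -0.3, -1.3]
gripper_width: 31.9
gripper_force: 12.0
```

Call:
send_rows:
  targets: "0 0 0 0 0 0 15;0 0 0.001 0 0 0 15"

```text
time_s: 5.9
ee_pos: [678.7, -195.0, 19.4]
ee_rot: [180.0, -0.2, -16.8]
force: [0.7, -0.3, 0.0]
gripper_width: 31.3
gripper_force: 12.0
```

```bash
python3 - <<'E'
from h import *
s=env.state();print(s["ee_pos"],s["force"]);mv(676.4,-195.7,16,-16.8)
E
```

```text
[ 678.72462247 -195.03626426   19.39248378] [ 0.67009415 -0.25425128  0.01375674]
[-0.002   0.0013  0.0034] [ 0.  -0.2 -0. ]
```

Lower to contact, release, then rise.

Call:
send_rows:
  targets: "-0.001 0.001 0.002 0 0 0 15;-0.001 0.001 0.003 0 0 0 15;-0.001 0.001 0.004 0 0 0 15;-0.001 0.001 0.004 0 0 0 15"

```text
time_s: 6.23
ee_pos: [676.6, -195.4, 14.9]
ee_rot: [180.0, -0.0, -16.8]
force: [-1.7, 1.2, 5.1]
gripper_width: 31.7
gripper_force: 12.0
```

Call:
send_rows:
  targets: "0 0 0 0 0 0 55;0 0 0 0 0 0 55;0 0 0 0 0 0 55;0 0 0 0 0 0 55;0 0 0 0 0 0 55;0 0 -0.03 0 0 0 55;0 0 -0.07 0 0 0 60;0 0 -0.11 0 0 0 70;0 0 -0.15 0 0 0 100;0 0 -0.18 0 0 0 100;0 0 -0.19 0 0 0 100"

```text
time_s: 7.15
ee_pos: [679.0, -196.0, 210.5]
ee_rot: [180.0, -0.6, -16.8]
force: [0.8, -1.0, -0.2]
gripper_width: 78.6
gripper_force: 0.0
```

```bash
python3 - <<'E'
from h import *
s=env.state();print(s["ee_pos"],s["ee_rot"]);mv(580,-290,260,-4);mv(440.9,-294.1,240,2.1)
E
```

```text
[ 679.00665053 -196.03838606  210.54284546] [179.99437324  -0.61137202 -16.79742676]
[-0.0671  0.1186 -0.0502] [  0.1  -0.6 -12.8]
[-0.1993  0.1627 -0.0316] [  0.1  -0.6 -18.9]
```

Call:
send_rows:
  targets: "-0.03 0.024 -0.03 0 0 -3 100;-0.065 0.05 -0.04 0 0 -7 100;-0.1 0.075 -0.04 0 0 -11 100;-0.13 0.105 -0.04 0 0 -15 100;-0.16 0.13 -0.04 0 0 -18.9 100;-0.185 0.15 -0.04 0 0 -18.9 100;-0.2 0.163 -0.035 0 0 -18.9 100;-0.2 0.163 -0.02 0 0 -18.9 100;-0.2 0.163 -0.01 0 0 -18.9 100;-0.2 0.163 0 0 0 -18.9 100;-0.2 0.163 0 0 0 -18.9 100"

```text
time_s: 8.07
ee_pos: [437.3, -292.5, 201.1]
ee_rot: [-179.8, 0.2, 2.1]
force: [0.2, -0.4, 0.5]
gripper_width: 91.1
gripper_force: 0.0
```

```bash
python3 - <<'E'
from h import *
s=env.state();print(s["ee_pos"],s["ee_rot"],s["gripper_width"]);mv(440.9,-294.1,105,2.1)
E
```

```text
[ 437.27954507 -292.51099763  201.06091989] [-179.80912623    0.24401487    2.13634411] 91.08663838617431
[0.004 0.002 0.096] [-0.2  0.2  0. ]
```

Call:
send_rows:
  targets: "0.002 0.002 0.03 0 0 0 100;0.002 0.002 0.055 0 0 0 100;0.002 0.002 0.075 0 0 0 100;0.002 0.002 0.087 0 0 0 100;0.002 0.002 0.094 0 0 0 100;0.002 0.002 0.095 0 0 0 100;0.002 0.002 0.095 0 0 0 100;0.002 0.002 0.095 0 0 0 100"

```text
time_s: 8.73
ee_pos: [441.1, -295.9, 109.8]
ee_rot: [179.9, -0.1, 2.1]
force: [-0.2, 0.0, 0.5]
gripper_width: 91.0
gripper_force: 0.0
```

Call:
send_rows:
  targets: "0 0 0 0 0 0 50;0 0 0 0 0 0 50;0 0 0 0 0 0 50;0 0 0 0 0 0 45;0 0 0 0 0 0 45;0 0 0 0 0 0 45;0 0 0 0 0 0 40;0 0 0 0 0 0 40;0 0 0 0 0 0 40"
  grip_force: 15

```text
time_s: 9.48
ee_pos: [440.1, -295.1, 109.1]
ee_rot: [-180.0, 0.0, 2.1]
force: [0.0, 3.0, 3.6]
gripper_width: 55.5
gripper_force: 15.0
```

```bash
python3 - <<'E'
from h import *
s=env.state();print(s["ee_pos"],s["ee_rot"],s["gripper_width"],s["gripper_force"]);mv(466,285,260,25.6);mv(430,260,260,25.6)
E
```

```text
[ 440.13938443 -295.13479851  109.1310585 ] [-1.79962282e+02  5.48121546e-04  2.09112470e+00] 55.48823634560421 14.998653028160334
[ 0.047  -0.5789 -0.1505] [ -0.   -0.  -23.5]
[ 0.0101 -0.5552 -0.1505] [ -0.   -0.  -23.5]
```

```bash
python3 - <<'E'
from h import *
mv(385,246,260,25.6)
E
```

```text
[-0.0354 -0.5429 -0.1505] [ -0.   -0.  -23.5]
```

Call:
send_rows:
  targets: "0 0 -0.015 0 0 0 40;0 0 -0.04 0 0 0 40;0 0 -0.075 0 0 0 40;0 0 -0.11 0 0 0 40;0 -0.02 -0.14 0 0 -1 40;0 -0.055 -0.15 0 0 -2 40;0 -0.09 -0.15 0 0 -4 40;0 -0.13 -0.15 0 0 -6 40;0 -0.17 -0.15 0 0 -8 40;0 -0.21 -0.15 0 0 -10 40;0 -0.25 -0.15 0 0 -12 40;0 -0.29 -0.15 0 0 -14 40"

```text
time_s: 10.48
ee_pos: [429.0, -4.4, 258.5]
ee_rot: [179.9, 0.0, 16.2]
force: [0.6, -0.5, -2.7]
gripper_width: 55.6
gripper_force: 15.0
```

```bash
python3 - <<'E'
from h import *
s=env.state();print(s["ee_pos"],s["ee_rot"],s["gripper_width"],s["gripper_force"]);mv(385,246,260,25.6)
E
```

```text
[428.97699628  -4.39713207 258.54366372] [1.79944943e+02 9.37181063e-03 1.61719076e+01] 55.56156298493242 14.99665405601263
[ 0.0275 -0.2527 -0.0017] [ 0.1  0.  -9.4]
```

Call:
send_rows:
  targets: "0.003 -0.035 0 0 0 -2 40;0.006 -0.07 0 0 0 -4 40;0.01 -0.105 0 0 0 -5 40;0.014 -0.14 0 0 0 -6 40;0.018 -0.175 0 0 0 -7 40;0.022 -0.205 0 0 0 -8 40;0.025 -0.23 0 0 0 -9 40;0.0275 -0.245 0 0 0 -9.4 40;0.0275 -0.252 0 0 0 -9.4 40;0.0275 -0.252 0 0 0 -9.4 40;0.0275 -0.252 0 0 0 -9.4 40;0.0275 -0.252 0 0 0 -9.4 40"

```text
time_s: 11.48
ee_pos: [386.2, 242.9, 258.7]
ee_rot: [179.9, 0.0, 25.4]
force: [-0.0, 0.3, -1.9]
gripper_width: 56.1
gripper_force: 15.0
```

```bash
python3 - <<'E'
from h import *
s=env.state();print(s["ee_pos"],s["ee_rot"],s["gripper_width"])
f=eyes.grab_frame("wrist"); cv2.imwrite("pics/w3.png",f["image"]); np.save("pics/w3.npy",f,allow_pickle=True)
E
```

```text
[386.21164187 242.91735382 258.72900213] [1.79946247e+02 2.79482900e-02 2.54396288e+01] 56.110139907377814
```

View pics/w3.png

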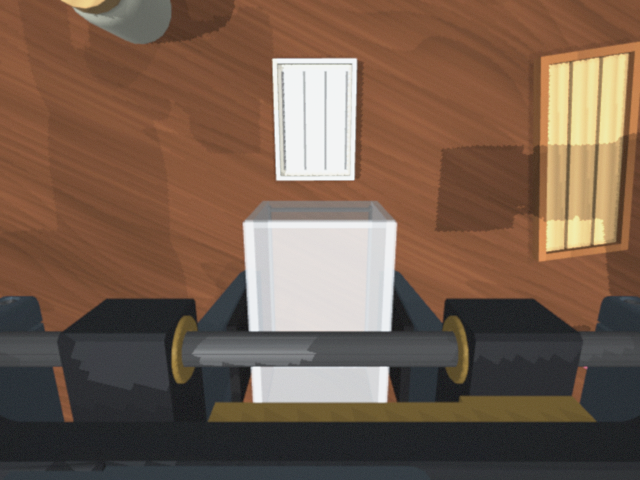

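The bin is held square. The tray rim corners are at (273,58), (357,58), (355,180), (276,181).

```bash
python3 - <<'E'
from h import *
f=np.load("pics/w3.npy",allow_pickle=True).item()
w=cast(f,[(273,58),(357,58),(355,180),(276,181)],12); d=(w[0]+w[1]-w[2]-w[3])/2; print(w.mean(0),np.hypot(*d),np.degrees(np.arctan2(d[1],d[0])))
w=w.mean(0); mv(w[0],w[1],100,25.8); mv(w[0],w[1],20,25.8)
E
```

```text
[467.91025612 286.57330395] 121.19214739458292 25.44251732834872
[ 0.0925 -0.0045  0.1588] [ 0.   0.  -0.4]
[ 0.0926 -0.0046  0.2388] [ 0.   0.  -0.4]
```

Call:
send_rows:
  targets: "0.03 -0.001 0.02 0 0 0 40;0.065 -0.003 0.045 0 0 0 40;0.0925 -0.0045 0.08 0 0 0 40;0.0925 -0.0045 0.115 0 0 0 40;0.0925 -0.0045 0.15 0 0 0 40;0.0925 -0.0045 0.18 0 0 0 40;0.0925 -0.0045 0.2 0 0 0 40;0.0925 -0.0045 0.215 0 0 0 40;0.0925 -0.0045 0.225 0 0 0 40;0.0925 -0.0045 0.232 0 0 0 40;0.0925 -0.0045 0.235 0 0 0 40;0.0925 -0.0045 0.235 0 0 0 40"

```text
time_s: 12.53
ee_pos: [468.0, 287.6, 24.0]
ee_rot: [180.0, -0.0, 25.5]
force: [0.8, 0.1, -1.5]
gripper_width: 55.9
gripper_force: 15.0
```

Call:
send_rows:
  targets: "0 0 0.001 0 0 0 40;0 0 0.002 0 0 0 40;0 0 0.003 0 0 0 40;0 0 0.003 0 0 0 40"

```text
time_s: 12.87
ee_pos: [467.8, 288.0, 21.3]
ee_rot: [180.0, -0.0, 25.5]
force: [-0.0, -0.9, -2.0]
gripper_width: 56.0
gripper_force: 15.0
```

```bash
python3 - <<'E'
from h import *
s=env.state();print(s["ee_pos"],s["force"]);mv(467.9,286.6,19,25.6)
E
```

```text
[467.79042577 288.03402957  21.30234769] [-0.01390442 -0.91450619 -2.04453391]
[-0.0005  0.0013  0.0023] [ 0.  -0.  -0.1]
```

Call:
send_rows:
  targets: "0 0.001 0.001 0 0 0 40;0 0.001 0.002 0 0 0 40;0 0.001 0.003 0 0 0 40;0 0.001 0.003 0 0 0 40"

```text
time_s: 13.2
ee_pos: [468.2, 287.0, 19.1]
ee_rot: [180.0, -0.0, 25.5]
force: [-2.1, -1.7, 7.5]
gripper_width: 56.0
gripper_force: 15.0
```

Call:
send_rows:
  targets: "0 0 0 0 0 0 85;0 0 0 0 0 0 85;0 0 0 0 0 0 85;0 0 0 0 0 0 85;0 0 0 0 0 0 85;0 0 -0.02 0 0 0 85;0 0 -0.05 0 0 0 85;0 0 -0.08 0 0 0 85;0 0 -0.12 0 0 0 85;0 0 -0.16 0 0 0 85;0 0 -0.2 0 0 0 85;0 0 -0.21 0 0 0 100"

```text
time_s: 14.2
ee_pos: [470.7, 288.6, 234.8]
ee_rot: [-179.9, -0.7, 25.5]
force: [1.4, 0.3, 0.6]
gripper_width: 81.5
gripper_force: 0.0
```

```bash
python3 - <<'E'
from h import *
s=env.state();print(s["ee_pos"],s["ee_rot"]);mv(462,0,240,5);mv(485,-290,260,-4.5)
E
```

```text
[470.72476251 288.60273568 234.83825902] [-179.94462883   -0.70356034   25.50638127]
[-0.1321  0.2567 -0.007 ] [-0.2 -0.7 20.5]
[-0.2359  0.5283 -0.0286] [-0.2 -0.7 30. ]
```

Call:
send_rows:
  targets: "-0.015 0.034 -0.01 0 0 2 100;-0.03 0.068 -0.02 0 0 4 100;-0.05 0.102 -0.025 0 0 6 100;-0.065 0.136 -0.025 0 0 8 100;-0.08 0.17 -0.025 0 0 11 100;-0.095 0.205 -0.025 0 0 13 100;-0.11 0.24 -0.025 0 0 15 100;-0.125 0.275 -0.025 0 0 17 100;-0.14 0.31 -0.025 0 0 19 100;-0.155 0.345 -0.025 0 0 21 100;-0.17 0.38 -0.025 0 0 23 100;-0.185 0.415 -0.025 0 0 25 100"

```text
time_s: 15.2
ee_pos: [479.3, -169.0, 252.6]
ee_rot: [-180.0, 0.0, 0.4]
force: [-0.2, 0.4, 0.7]
gripper_width: 91.6
gripper_force: 0.0
```

```bash
python3 - <<'E'
from h import *
s=env.state();print(s["ee_pos"],s["ee_rot"]);mv(470,-290,260,-4.5)
E
```

```text
[ 479.28116611 -169.04996482  252.59287836] [-1.79991065e+02  1.32919320e-02  3.92160817e-01]
[-0.0101  0.1209 -0.0074] [-0.   0.   4.9]
```

Call:
send_rows:
  targets: "-0.002 0.035 -0.007 0 0 2 100;-0.005 0.065 -0.007 0 0 3 100;-0.007 0.09 -0.007 0 0 4.5 100;-0.008 0.11 -0.007 0 0 4.9 100;-0.008 0.121 -0.007 0 0 4.9 100;-0.008 0.121 -0.007 0 0 4.9 100;-0.008 0.121 -0.007 0 0 4.9 100;-0.008 0.121 -0.007 0 0 4.9 100"

```text
time_s: 15.87
ee_pos: [472.8, -287.1, 259.8]
ee_rot: [-179.9, 0.0, -4.3]
force: [1.3, 0.3, 0.3]
gripper_width: 91.1
gripper_force: 0.0
```

```bash
python3 - <<'E'
from h import *
s=env.state();print(s["ee_pos"],s["ee_rot"])
f=eyes.grab_frame("wrist"); cv2.imwrite("pics/w4.png",f["image"]); np.save("pics/w4.npy",f,allow_pickle=True)
E
```

```text
[ 472.84431885 -287.07008938  259.77045253] [-1.79949095e+02  2.37692925e-02 -4.34154841e+00]
```

View pics/w4.png

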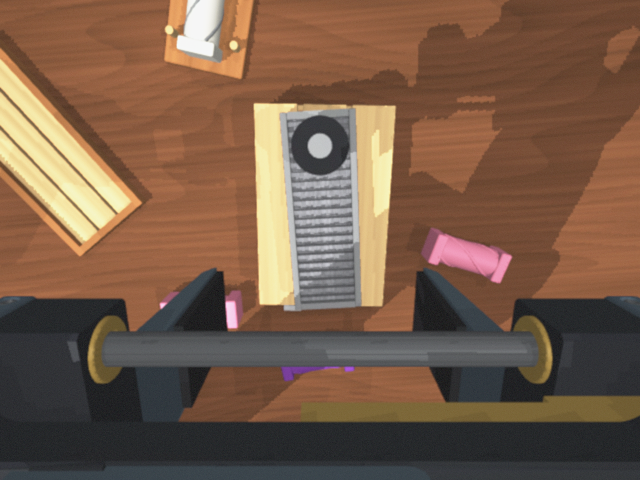

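The bare filter shows corners at (282,114), (354,109), (359,306), (291,308). The cartridge top is at (320,145), and the roll is lying between the pegs.

```bash
python3 - <<'E'
from h import *
f=np.load("pics/w4.npy",allow_pickle=True).item()
w=cast(f,[(282,114),(354,109),(359,306),(291,308)],94); d=(w[0]+w[1]-w[2]-w[3])/2; print(w,w.mean(0),np.hypot(*d),np.degrees(np.arctan2(d[1],d[0])))
c=cast(f,[(320,145)],134)[0]; print(c); mv(c[0],c[1],180,-3.5); mv(c[0],c[1],102,-3.5)
E
```

```text
[[ 570.56614744 -262.90102737]
 [ 569.89089151 -323.022456  ]
 [ 391.5164077  -318.46535965]
 [ 394.45787484 -253.29000573]] [ 481.60783037 -289.41971219] 177.3828910595057 -2.2888039007134235
[ 543.85380331 -292.59331228]
[0.0712 0.0003 0.0799] [-0.   0.  -0.8]
[0.0712 0.0004 0.1579] [-0.   0.  -0.8]
```

Call:
send_rows:
  targets: "0.03 0 0.02 0 0 0 100;0.06 0 0.045 0 0 0 100;0.071 0 0.075 0 0 0 100;0.071 0 0.1 0 0 0 100;0.071 0 0.125 0 0 0 100;0.071 0 0.145 0 0 0 100;0.071 0 0.154 0 0 0 100;0.071 0 0.157 0 0 0 100;0.071 0 0.157 0 0 0 100;0.071 0 0.157 0 0 0 100;0.071 0 0.157 0 0 0 80;0.071 0 0.157 0 0 0 60"

```text
time_s: 16.92
ee_pos: [544.3, -294.1, 104.5]
ee_rot: [179.9, -0.1, -4.4]
force: [-0.2, 0.4, 0.2]
gripper_width: 80.4
gripper_force: 0.0
```

Call:
send_rows:
  targets: "0 0 0 0 0 0 50;0 0 0 0 0 0 50;0 0 0 0 0 0 40;0 0 0 0 0 0 40;0 0 0 0 0 0 35;0 0 0 0 0 0 35;0 0 0 0 0 0 30;0 0 0 0 0 0 30;0 0 0 0 0 0 30;0 0 0 0 0 0 30"
  grip_force: 10

```text
time_s: 17.75
ee_pos: [543.6, -293.7, 103.0]
ee_rot: [-180.0, 0.0, -4.4]
force: [-0.2, -0.2, 1.2]
gripper_width: 43.8
gripper_force: 10.0
```

```bash
python3 - <<'E'
from h import *
s=env.state();print(s["ee_pos"],s["ee_rot"],s["gripper_width"],s["gripper_force"]);mv(680,188,250,0);mv(620,188,200,0)
E
```

```text
[ 543.58330964 -293.66466908  102.95763434] [-1.79997998e+02  2.03722686e-03 -4.39725134e+00] 43.7994671916979 10.000060200691223
[ 0.0991 -0.4907 -0.147 ] [-0.   0.  -4.4]
[ 0.0393 -0.4861 -0.097 ] [-0.   0.  -4.4]
```

Call:
send_rows:
  targets: "0 0 -0.015 0 0 0 30;0 0 -0.04 0 0 0 30;0 0 -0.075 0 0 0 30;0 0 -0.11 0 0 0 30;0.005 -0.025 -0.135 0 0 -1 30;0.01 -0.06 -0.147 0 0 -3 30;0.015 -0.1 -0.147 0 0 -5 30;0.02 -0.14 -0.147 0 0 -7 30;0.025 -0.18 -0.147 0 0 -9 30;0.025 -0.22 -0.147 0 0 -11 30;0.025 -0.26 -0.147 0 0 -13 30;0.025 -0.3 -0.147 0 0 -15 30"

```text
time_s: 18.75
ee_pos: [591.3, 5.3, 249.8]
ee_rot: [180.0, 0.0, 10.7]
force: [0.8, 0.4, 0.0]
gripper_width: 43.4
gripper_force: 10.0
```

```bash
python3 - <<'E'
from h import *
s=env.state();print(s["ee_pos"],s["ee_rot"],s["gripper_width"]);mv(603,167,250,15)
E
```

```text
[591.33979466   5.30449459 249.7627475 ] [1.79985682e+02 8.61953504e-03 1.06955876e+01] 43.42715566302859
[ 0.0415 -0.1567 -0.0003] [ 0.   0.  -4.3]
```

Call:
send_rows:
  targets: "0.01 -0.035 0 0 0 -2 30;0.02 -0.07 0 0 0 -3 30;0.03 -0.1 0 0 0 -4 30;0.036 -0.125 0 0 0 -4.3 30;0.0415 -0.145 0 0 0 -4.3 30;0.0415 -0.156 0 0 0 -4.3 30;0.0415 -0.156 0 0 0 -4.3 30;0.0415 -0.156 0 0 0 -4.3 30;0.0415 -0.156 0 0 0 -4.3 30;0.0415 -0.156 0 0 0 -4.3 30"

```text
time_s: 19.58
ee_pos: [603.7, 163.0, 250.0]
ee_rot: [180.0, 0.0, 14.8]
force: [-0.4, 0.6, -0.0]
gripper_width: 43.6
gripper_force: 10.0
```

```bash
python3 - <<'E'
from h import *
s=env.state();print(s["ee_pos"],s["ee_rot"],s["gripper_width"])
f=eyes.grab_frame("wrist"); cv2.imwrite("pics/w5.png",f["image"]); np.save("pics/w5.npy",f,allow_pickle=True)
E
```

```text
[603.65178001 162.96141723 250.01816697] [1.79963295e+02 7.00914047e-03 1.48094130e+01] 43.58693158364801
```

View pics/w5.png

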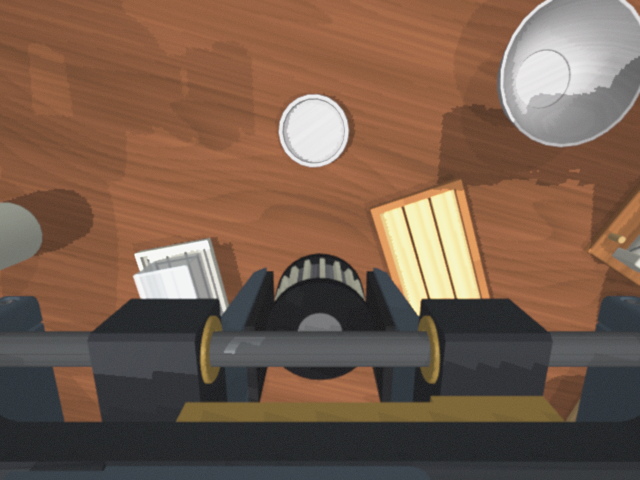

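The cartridge is held. The dish rim centre is at (314,130), and the crate's far rim corners are at (371,209) and (463,181).

```bash
python3 - <<'E'
from h import *
f=np.load("pics/w5.npy",allow_pickle=True).item()
c=cast(f,[(314,130)],12)[0]; print(c,cast(f,[(279,130),(349,130)],12)); mv(c[0],c[1],15,15)
print(cast(f,[(371,209),(463,181)],14))
E
```

```text
[683.71442733 189.90012857] [[674.58099363 224.59141044]
 [692.85084259 155.19752187]]
[ 0.0842 -0.0056  0.2351] [ 0.  -0.  -0.2]
[[620.38416474 109.98118245]
 [673.81688475  24.54540088]]
```

Call:
send_rows:
  targets: "0.03 -0.002 0.02 0 0 0 30;0.06 -0.004 0.045 0 0 0 30;0.084 -0.0055 0.08 0 0 0 30;0.084 -0.0055 0.115 0 0 0 30;0.084 -0.0055 0.15 0 0 0 30;0.084 -0.0055 0.18 0 0 0 30;0.084 -0.0055 0.2 0 0 0 30;0.084 -0.0055 0.215 0 0 0 30;0.084 -0.0055 0.224 0 0 0 30;0.084 -0.0055 0.229 0 0 0 30;0.084 -0.0055 0.232 0 0 0 30;0.084 -0.0055 0.232 0 0 0 30"

```text
time_s: 20.63
ee_pos: [683.8, 191.1, 18.3]
ee_rot: [180.0, -0.0, 14.9]
force: [0.2, 0.4, -0.4]
gripper_width: 43.8
gripper_force: 10.0
```

Call:
send_rows:
  targets: "0 0 0.001 0 0 0 30;0 0 0.002 0 0 0 30;0 0 0.002 0 0 0 30"

```text
time_s: 20.88
ee_pos: [683.8, 191.5, 16.7]
ee_rot: [180.0, -0.1, 14.9]
force: [-0.6, 0.1, 0.5]
gripper_width: 43.7
gripper_force: 10.0
```

```bash
python3 - <<'E'
from h import *
s=env.state();print(s["ee_pos"],s["force"]);mv(683.7,189.9,14.5,15)
E
```

```text
[683.77257025 191.49539769  16.73791595] [-0.58241806  0.06067025  0.52668685]
[-0.0005  0.0015  0.0022] [ 0.  -0.1 -0.1]
```

Call:
send_rows:
  targets: "0 0.001 0.001 0 0 0 30;0 0.001 0.002 0 0 0 30;0 0.001 0.003 0 0 0 30;0 0.001 0.003 0 0 0 30"

```text
time_s: 21.22
ee_pos: [683.7, 190.4, 13.0]
ee_rot: [180.0, -0.0, 14.9]
force: [0.4, 0.2, 0.1]
gripper_width: 44.1
gripper_force: 10.0
```

Call:
send_rows:
  targets: "0 0 0 0 0 0 75;0 0 0 0 0 0 75;0 0 0 0 0 0 75;0 0 0 0 0 0 75;0 0 0 0 0 0 75;0 0 0 0 0 0 75;0 0 -0.02 0 0 0 75;0 0 -0.05 0 0 0 75;0 0 -0.09 0 0 0 75;0 0 -0.13 0 0 0 75;0 0 -0.17 0 0 0 100;0 0 -0.2 0 0 0 100"

```text
time_s: 22.22
ee_pos: [684.3, 190.6, 217.1]
ee_rot: [180.0, -0.3, 14.9]
force: [0.3, -0.2, 1.1]
gripper_width: 78.8
gripper_force: 0.0
```

```bash
python3 - <<'E'
from h import *
s=env.state();print(s["ee_pos"],s["ee_rot"]);mv(481.6,-289.4,210,-2.8)
E
```

```text
[684.29265845 190.61854221 217.14096294] [179.99732513  -0.25356556  14.90472295]
[-0.3194  0.4117  0.0057] [-0.  -0.3 17.7]
```

Call:
send_rows:
  targets: "-0.02 0.027 0 0 0 1 100;-0.045 0.058 0 0 0 3 100;-0.07 0.09 0 0 0 4 100;-0.095 0.122 0 0 0 6 100;-0.12 0.154 0 0 0 7 100;-0.145 0.186 0 0 0 9 100;-0.17 0.218 0 0 0 10 100;-0.195 0.25 0 0 0 11 100;-0.22 0.282 0 0 0 13 100;-0.245 0.314 0 0 0 15 100;-0.27 0.346 0 0 0 16 100;-0.292 0.376 0 0 0 17 100"

```text
time_s: 23.22
ee_pos: [496.7, -249.9, 213.3]
ee_rot: [180.0, -0.0, -2.2]
force: [0.9, 0.0, 1.1]
gripper_width: 91.4
gripper_force: 0.0
```

```bash
python3 - <<'E'
from h import *
s=env.state();print(s["ee_pos"],s["ee_rot"]);mv(481.6,-289.4,150,-2.8)
E
```

```text
[ 496.71824302 -249.8654528   213.25660407] [ 1.79974250e+02 -1.25625535e-02 -2.17054746e+00]
[-0.0136  0.0401  0.0633] [ 0.  -0.   0.6]
```

Call:
send_rows:
  targets: "-0.006 0.015 0.01 0 0 0.6 100;-0.012 0.028 0.02 0 0 0.6 100;-0.0136 0.035 0.035 0 0 0.6 100;-0.0136 0.035 0.05 0 0 0.6 100;-0.0136 0.036 0.06 0 0 0.6 100;-0.0136 0.036 0.062 0 0 0.6 100;-0.0136 0.036 0.062 0 0 0.6 100;-0.0136 0.036 0.062 0 0 0.6 100"

```text
time_s: 23.88
ee_pos: [483.8, -283.5, 151.6]
ee_rot: [180.0, -0.1, -2.7]
force: [-0.1, 0.7, -0.3]
gripper_width: 91.3
gripper_force: 0.0
```

```bash
python3 - <<'E'
from h import *
mv(481.6,-289.4,150,-2.8);mv(481.6,-289.4,66.5,-2.8)
E
```

```text
[-0.002   0.006   0.0016] [ 0.  -0.1  0.1]
[-0.0021  0.006   0.0851] [ 0.  -0.1  0.1]
```

Call:
send_rows:
  targets: "-0.002 0.006 0.01 0 0 0 100;-0.002 0.006 0.03 0 0 0 100;-0.002 0.006 0.05 0 0 0 100;-0.002 0.006 0.065 0 0 0 100;-0.002 0.006 0.075 0 0 0 100;-0.002 0.006 0.081 0 0 0 100;-0.002 0.006 0.083 0 0 0 100;-0.002 0.006 0.083 0 0 0 100;-0.002 0.006 0.083 0 0 0 80;-0.002 0.006 0.083 0 0 0 70;-0.002 0.006 0.083 0 0 0 65;-0.002 0.006 0.083 0 0 0 60"
  grip_force: 20

```text
time_s: 24.88
ee_pos: [481.3, -289.6, 68.6]
ee_rot: [180.0, -0.1, -2.7]
force: [-0.6, 0.6, -0.5]
gripper_width: 67.3
gripper_force: 0.0
```

Call:
send_rows:
  targets: "0 0 0 0 0 0 55;0 0 0 0 0 0 55;0 0 0 0 0 0 50;0 0 0 0 0 0 50;0 0 0 0 0 0 50;0 0 0 0 0 0 50;0 0 0 0 0 0 50"

```text
time_s: 25.47
ee_pos: [481.3, -289.7, 68.5]
ee_rot: [180.0, -0.0, -2.7]
force: [-0.6, -0.2, 5.4]
gripper_width: 64.3
gripper_force: 19.8
```

```bash
python3 - <<'E'
from h import *
s=env.state();print(s["ee_pos"],s["ee_rot"],s["gripper_width"],s["gripper_force"]);mv(556,8,220,33.7)
E
```

```text
[ 481.25641591 -289.72083153   68.47760615] [ 1.79956499e+02 -4.87278591e-02 -2.69247194e+00] 64.34827451827003 19.805188179016113
[ 0.0608 -0.3008 -0.1517] [  0.1  -0.  -36.4]
```

Regrasp 4 mm higher so that the fingers clear the crate rim (14 mm) when the filter is set down.

Call:
send_rows:
  targets: "0 0 0 0 0 0 85;0 0 0 0 0 0 85;0 0 0 0 0 0 85;0 0 -0.004 0 0 0 85;0 0 -0.004 0 0 0 85;0 0 -0.004 0 0 0 60;0 0 -0.004 0 0 0 50;0 0 -0.004 0 0 0 50;0 0 -0.004 0 0 0 50;0 0 -0.004 0 0 0 50;0 0 -0.004 0 0 0 50;0 0 -0.004 0 0 0 50"
  grip_force: 20

```text
time_s: 26.47
ee_pos: [481.0, -289.4, 71.9]
ee_rot: [180.0, -0.0, -2.7]
force: [-0.8, 0.3, 0.6]
gripper_width: 64.3
gripper_force: 19.8
```

Call:
send_rows:
  targets: "0 0 0 0 0 0 50;0 0 0 0 0 0 50;0 0 0 0 0 0 50;0 0 0 0 0 0 50"

```text
time_s: 26.8
ee_pos: [481.0, -289.4, 71.9]
ee_rot: [180.0, 0.0, -2.7]
force: [0.3, -0.4, -0.3]
gripper_width: 64.4
gripper_force: 19.8
```

```bash
python3 - <<'E'
from h import *
s=env.state();print(s["ee_pos"],s["ee_rot"],s["gripper_width"],s["gripper_force"]);mv(556,8,220,33.7);mv(500,-30,250,33.7)
E
```

```text
[ 480.97253785 -289.40545412   71.93806551] [ 1.79996656e+02  1.14531387e-03 -2.69546534e+00] 64.38085609192873 19.828418791294098
[ 0.061  -0.3006 -0.1481] [  0.    0.  -36.4]
[ 0.0068 -0.26   -0.1781] [  0.    0.  -36.4]
```

Call:
send_rows:
  targets: "0 0 -0.012 0 0 0 50;0 0 -0.035 0 0 0 50;0 0 -0.065 0 0 0 50;0.003 -0.015 -0.1 0 0 -2 50;0.01 -0.045 -0.12 0 0 -6 50;0.017 -0.08 -0.13 0 0 -11 50;0.025 -0.115 -0.13 0 0 -16 50;0.032 -0.15 -0.13 0 0 -21 50;0.04 -0.185 -0.13 0 0 -26 50;0.047 -0.22 -0.13 0 0 -31 50;0.055 -0.255 -0.13 0 0 -35 50;0.06 -0.285 -0.13 0 0 -36.4 50"

```text
time_s: 27.8
ee_pos: [554.5, -5.2, 201.7]
ee_rot: [-180.0, -0.0, 33.9]
force: [0.8, -0.4, -0.6]
gripper_width: 64.3
gripper_force: 19.8
```

Call:
send_rows:
  targets: "0.005 -0.012 0 0 0 0 50;0.005 -0.012 0 0 0 0 50;0.005 -0.012 0 0 0 0 50;0.005 -0.012 0 0 0 0 50;0.005 -0.012 0 0 0 0 50"

```text
time_s: 28.22
ee_pos: [551.6, 3.8, 201.9]
ee_rot: [180.0, 0.0, 33.6]
force: [0.4, 0.5, -1.1]
gripper_width: 64.2
gripper_force: 19.8
```

```bash
python3 - <<'E'
from h import *
s=env.state();print(s["ee_pos"],s["ee_rot"],s["gripper_width"],s["force"]);mv(556.5,8,24,33.6)
f=eyes.grab_frame("wrist"); cv2.imwrite("pics/w6.png",f["image"]); np.save("pics/w6.npy",f,allow_pickle=True)
E
```

```text
[551.56583042   3.8042764  201.91339145] [1.79975849e+02 2.71551150e-02 3.35990760e+01] 64.21843921774278 [ 0.41895038  0.47844222 -1.09797831]
[ 0.0065 -0.0008  0.1779] [ 0.  0. -0.]
```

View pics/w6.png

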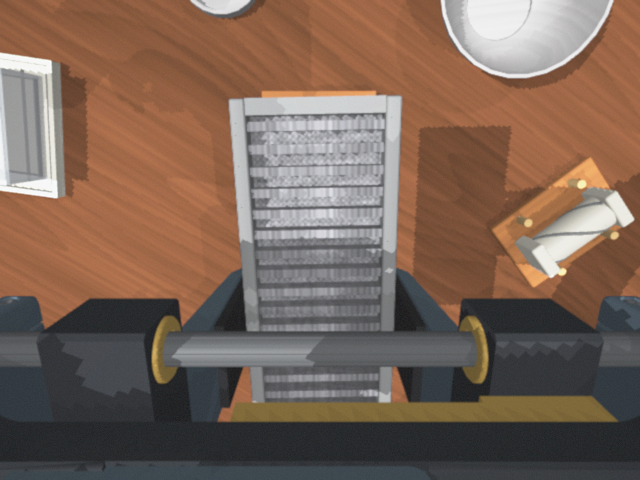

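The filter hangs level. The crate's far edge shows centred behind it at (262–376, 92), and the roll sits on its rest. Lowering now.

Call:
send_rows:
  targets: "0.003 0 0.015 0 0 0 50;0.0065 -0.0005 0.04 0 0 0 50;0.0065 -0.0005 0.07 0 0 0 50;0.0065 -0.0005 0.1 0 0 0 50;0.0065 -0.0005 0.125 0 0 0 50;0.0065 -0.0005 0.145 0 0 0 50;0.0065 -0.0005 0.16 0 0 0 50;0.0065 -0.0005 0.168 0 0 0 50;0.0065 -0.0005 0.173 0 0 0 50;0.0065 -0.0005 0.176 0 0 0 50;0.0065 -0.0005 0.177 0 0 0 50;0.0065 -0.0005 0.177 0 0 0 50"

```text
time_s: 29.27
ee_pos: [557.5, 9.0, 25.6]
ee_rot: [179.9, -0.1, 33.7]
force: [0.4, -0.9, -2.1]
gripper_width: 64.2
gripper_force: 19.8
```

```bash
python3 - <<'E'
from h import *
s=env.state();print(s["force"]);mv(556.5,8,18,33.6)
E
```

```text
[ 0.37759057 -0.87955651 -2.0611967 ]
[-0.0014  0.0003  0.0076] [ 0.1 -0.1  0.1]
```

Call:
send_rows:
  targets: "-0.001 0 0.002 0 0 0 50;-0.001 0 0.004 0 0 0 50;-0.001 0 0.006 0 0 0 50;-0.001 0 0.007 0 0 0 50;-0.001 0 0.0075 0 0 0 50;-0.001 0 0.0075 0 0 0 50"

```text
time_s: 29.77
ee_pos: [556.1, 8.7, 17.9]
ee_rot: [180.0, -0.0, 33.7]
force: [-2.2, 1.1, 3.5]
gripper_width: 64.0
gripper_force: 19.8
```

Contact at the expected height. Release and rise.

Call:
send_rows:
  targets: "0 0 0 0 0 0 95;0 0 0 0 0 0 95;0 0 0 0 0 0 95;0 0 0 0 0 0 95;0 0 0 0 0 0 95;0 0 -0.02 0 0 0 95;0 0 -0.05 0 0 0 95;0 0 -0.09 0 0 0 95;0 0 -0.13 0 0 0 95;-0.02 0 -0.17 0 0 0 95;-0.05 0 -0.2 0 0 0 95;-0.08 0 -0.22 0 0 0 95"

```text
time_s: 30.77
ee_pos: [490.4, -35.8, 240.3]
ee_rot: [179.8, -0.2, 33.8]
force: [0.8, -0.9, -0.2]
gripper_width: 86.5
gripper_force: 0.0
```

Call:
send_rows:
  targets: "-0.035 0 -0.03 0 0 0 95;-0.07 0 -0.06 0 0 0 95;-0.1 0 -0.09 0 0 0 95;-0.1 0 -0.1 0 0 0 95;-0.1 0 -0.1 0 0 0 95;-0.1 0 -0.1 0 0 0 95"

```text
time_s: 31.27
ee_pos: [406.5, -91.4, 338.0]
ee_rot: [179.9, -0.1, 33.7]
force: [0.2, -0.1, -1.3]
gripper_width: 86.5
gripper_force: 0.0
```

```bash
python3 - <<'E'
from h import *
print(env.state()["ee_pos"])
a=eyes.grab_frame("wrist")["image"]; b=eyes.grab_frame("top")["image"][145:330,190:500]; c=eyes.grab_frame("scene")["image"][165:345,135:535]
r=lambda i,w:cv2.resize(i,(w,int(i.shape[0]*w/i.shape[1])),interpolation=cv2.INTER_CUBIC)
top=r(b,400); bot=r(a,400); L=cv2.vconcat([top,bot]); C=r(c,400); C=cv2.copyMakeBorder(C,0,L.shape[0]-C.shape[0],0,0,cv2.BORDER_CONSTANT)
cv2.imwrite("pics/fin.png",cv2.hconcat([L,C])); print(L.shape)
E
```

```text
[406.4737527  -91.38181098 338.01799358]
(538, 400, 3)
```

View pics/fin.png

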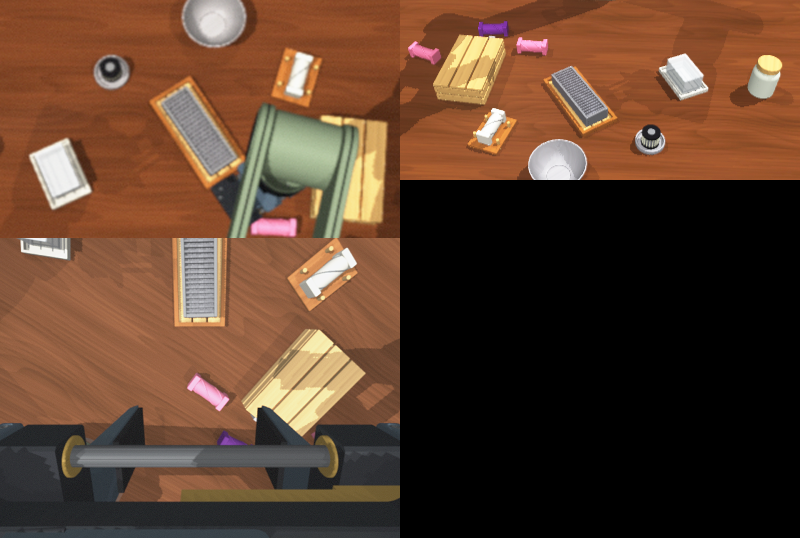

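All four pieces are in place. The filter is centred in the crate, the bin is in the tray, the roll is between the pegs and the cartridge is in the dish; the bowl and jar are untouched.

```bash
python3 -c "
from workcell import env
print(env.job_done())"
```

```text
the job is handed in; nothing more can be done
None
```

I placed all four parts: filter in the crate, upside-down dust bin in the drip tray, roll on the peg rest, cartridge in the dish. The job was handed in at about 31 s; no verdict came back, but the last pictures show each part lying home.

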